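Put the heatsink away and shut the parts drawer

TASK

Put the finned heatsink away in the open drawer of the small parts unit: set it down inside, standing on its flat base with the fins up, and let go. Then push the drawer fully shut.

Things in the scene. Friction and masses are not known exactly. Their poses are not given: they have to be found in the camera images.
- heatsink_mid (a point): Loose finned heatsink, dark grey metal, 40 x 38 mm, 22 mm high, 50 g, on its flat base with upright fins above. The point is its centre, 11 mm above its underside; z up. The fins run along its x axis; grip it across its y axis (38 mm over the base, 36 mm over the outer fins). It is the only finned thing; a small carton and a round tub of like size stand near.
- drawer_spot (a point): Point on the open drawer's floor where the heatsink fits well, 50 mm above the bench, on the centre line, 58 mm behind the outer face of the drawer front; moves with the drawer. x: the way the drawer goes in; y: across it; z up. The tray inside reaches from 52 mm this side of the point to 114 mm beyond it and is 166 mm wide; its walls rise 27 mm above the floor.
- drawer_front (a point): Centre of the outer face of the open drawer's front: the upper drawer of a low grey parts unit (190 x 190 mm, 88 mm high, fixed; its lower drawer does not open). The front is 178 mm wide and spans 46 to 82 mm above the bench; a 60 mm wide pull lip on its lower part stands out 11 mm. x: the way to push it shut; z up. Shut, this face is 5 mm proud of the unit.
- drawer (a joint): How far the drawer is pulled out, in m: 0 is fully shut (a hard stop), 0.125 fully out. It slides with 1 to 2 N of friction and stays where it is left; there is no catch.
Things that resemble listed ones, but are neither listed nor needed, are in the scene too. What is shaped like the part that bears heatsink_mid but blue or brown is not meant.

How it is judged:
By the outcome, as a careful person would: the job done as asked, in the order asked, and still so for the second after the job is handed in, with the robot touching nothing.
It also fails if it takes over 48 s, if anything falls off the work surface, if the arm or the gripper's body presses on something with over 40 N, if the wrist force passes 120 N, or if a joint passes its speed limit or range.

ROBOT

A 7-joint arm with a two-finger parallel gripper is mounted at the origin on a cart in front of the work surface, level with it; the furniture and walls round the work are solid. World frame = base frame: x ahead of the robot, y to its left, z up, the work surface at z = 0. Lengths are in m, angles in rad, forces in N, time in s.
With the tool pointing down it reaches from about 0.425 to 0.925 m from the base axis. Payload 6.8 kg.
Tool frame: the origin (TCP) lies at the very end of the fingers, on their centre line; the grasp point (between the pads) lies bot.grip_point_offset behind it (bot.grip_point_offset is the distance from the TCP to the grasp point, in m); z points along the fingers, y is the line along which they close (so a half turn about z gives the same grasp; the last joint's range is limited). The gripper opens to 85 mm and grips with 20 to 120 N. Pads are 22 mm wide; open, the fingers measure 114 mm over their backs; the gripper's body (76 mm by 85 mm) begins 54 mm behind the grasp point. The pads swing forward as they close: fully open they stand 13 mm farther back than shut.
Start: joints at [1.005, 0.477, 0.022, 1.555, -0.011, 1.109, -0.083], TCP at [0.298, -0.606, 0.231] pointing down, gripper open.
Joint ranges: [-2.96, 2.96], [-0.34, 2.1], [-1.41, 1.46], [0.24, 2.44], [-1.37, 4.51], [0.17, 1.92], [-2.96, 2.96]. Speed limits (rad/s): [2.39, 2.39, 3.14, 3.14, 3.14, 3.14, 3.14].

INTERFACE

Orientations are given as a unit quaternion [w, x, y, z].
In Python, from station import bot, imaging gives the robot as it stands. The module is installed in compiled form; this text tells all that it offers.
- The arm moves only by the tool carry_out, never from a script. Its argument "targets" is one flat list of numbers, 5 for each row, row after row: the closure in counts, from 0 (fully open) to 255 (shut), then the shift along the world's x, y, z in mm, then the turn about the world's z in degrees. A call has 1 to 20 rows; each row shifts and turns the commanded pose from where the row before left it; what a row does not reach is not made up. A row lasts 1/10 s, in which the tool goes at most 50 mm and 8.59 degrees, less where a joint would pass 70% of its speed; a pose out of reach is approached as far as the arm can. A call is refused whole if a number of a shift passes 50 or a number of a turn 8.59, either way. A call with a gripper value outside its range is refused whole. The fingers move at their own pace and stop on an object; "newtons" is the grip in N (left out, the last holds). Time passes only in rows, so rows that do not move let the fingers close. It gives the time, the measured TCP pose, the force, the opening and the grip force at its end, in the units of the state.
- bot.get_obs(): the state, without advancing time (a new reading comes with each control period).
- imaging.read_camera(name): name is "side" or "top" or "wrist"; returns a dict with "frame" (420x560x3 uint8, red, green, blue), "fov_y" (degrees; the focal length in pixels is half the picture's height over the tangent of half this angle, whatever the lens; pixels are square), "cx", "cy" (the principal point, pixels), "k1" (the pictures are not rectified: a ray, as slopes to the right and down, at radius r is drawn at 1 + k1 r^2 times it, then the intrinsics apply), "pose" (4x4, takes a point from camera to world coordinates); the wrist camera has in their place "tool_from_camera" (4x4, takes a point from camera to tool coordinates, whose origin is the TCP and whose axes are the flange's). Camera axes: x right, y up, looking along -z (the intrinsics and any distortion apply to the point x, -y, -z); pixel columns grow to the right and rows downward; lengths in m; the calibration is good to about 2 mm. A picture is of the moment at which its call begins: read the wrist's pose just before it. There is no depth.
- bot.hand_in(): hands the job in; it is judged then, once.
The state is a dict: "t": time; "q": joint angles; "joint_vel": joint speeds; "joint_torque": joint torques, N m; "eef_pos": TCP position; "tool_rot": TCP orientation; "contact_force": force on the tool from outside, world axes, zero at the start; "torque": the same for the moment, N m; "gripper_width": opening from 0.0 (shut) to 1.0 (fully open); "grasp_force": force on a finger pad.
Only numpy, scipy, OpenCV 4.12 (cv2) and the standard library are available. Lean on these libraries where they do the work, as an engineer would, in place of code of your own. Each camera call takes 0.05 s, during which the arm holds its last target. There are 200 camera calls.

## Working session

There is one attempt and no reset: what is moved stays moved. The work goes in short steps, Python scripts to look and compute and a tool call to move; the robot and the scene stay as the last step left them, time stands still between calls to the robot, and variables do not carry over. Pictures are saved under pics/ and viewed, at most 10 in all, crops included, and the job is handed in when it is done.

Besides the shell and the picture viewer there is one more tool, called after "Call:" as name(argument=value, ...), one argument or row to a line, values as JSON. carry_out: Moves the arm, as the interface text tells. Its arguments: {"type":"object","properties":{"targets":{"type":"array","items":{"type":"number"}},"newtons":{"type":"number"}},"required":["targets"]}

```bash
mkdir -p pics; cat > h.py <<'E'
import numpy as np, cv2
from station import bot, imaging
from scipy.spatial.transform import Rotation as R
def load(n):
    o=bot.get_obs(); c=imaging.read_camera(n)
    if 'pose' in c: T=np.array(c['pose'])
    else:
        w,x,y,z=o['tool_rot']; T=np.eye(4); T[:3,:3]=R.from_quat([x,y,z,w]).as_matrix(); T[:3,3]=o['eef_pos']; T=T@np.array(c['tool_from_camera'])
    c['T']=T; c['o']=o; return c
def K(c):
    f=c['frame'].shape[0]/2/np.tan(np.radians(c['fov_y'])/2)
    return np.array([[f,0,c['cx']],[0,f,c['cy']],[0,0,1.]]), np.array([c['k1'],0,0,0.])
def pix2plane(c,uv,z):
    k,d=K(c); p=cv2.undistortPoints(np.array(uv,float).reshape(-1,1,2),k,d)[:,0]
    r=np.c_[p[:,0],-p[:,1],-np.ones(len(p))]@c['T'][:3,:3].T; o=c['T'][:3,3]
    return o+r*((z-o[2])/r[:,2])[:,None]
def proj(c,P):
    k,d=K(c); q=(np.array(P,float).reshape(-1,3)-c['T'][:3,3])@c['T'][:3,:3]
    q=q*[1,-1,-1]
    return cv2.projectPoints(q,np.zeros(3),np.zeros(3),k,d)[0][:,0]
E
cat > a.py <<'E'
from h import *
for n in ['top','side']:
    c=load(n); cv2.imwrite(f'pics/{n}0.png',c['frame'][:,:,::-1]); print(n,c['T'].round(3).tolist(),c['fov_y'],c['k1'])
print(bot.get_obs(), bot.grip_point_offset)
E
python3 a.py
```

```text
top [[-0.024, 0.973, -0.23, 0.361], [-1.0, -0.025, 0.001, -0.015], [-0.005, 0.23, 0.973, 0.958], [0.0, 0.0, 0.0, 1.0]] 45.05545043233321 -0.17783550271078033
side [[-0.882, 0.279, -0.379, 0.254], [-0.47, -0.547, 0.692, 0.56], [-0.015, 0.789, 0.614, 0.583], [0.0, 0.0, 0.0, 1.0]] 56.56615799676607 -0.0024854773756701354
{'t': 0.1, 'q': array([ 1.0049158 ,  0.47775325,  0.02233554,  1.55633626, -0.01150522,
        1.10932407, -0.08310654]), 'joint_vel': array([ 0.00077142, -0.00129191,  0.00053557, -0.00276401,  0.00029842,
       -0.00140417, -0.00015624]), 'joint_torque': array([ 5.26330346e-03, -5.97761214e+01,  1.61463641e+00, -2.81953186e+01,
        1.29662297e-02,  5.04307332e-03, -3.82231633e-05]), 'eef_pos': array([ 0.29807987, -0.60501995,  0.23040569]), 'tool_rot': array([-8.09213512e-04,  9.73916441e-01,  2.26905377e-01, -2.48319670e-04]), 'contact_force': array([-0.08650984, -0.15251918,  0.91346716]), 'torque': array([-0.00379465, -0.0038563 ,  0.01740546]), 'grasp_force': 0.0, 'gripper_width': 1.002938731116776} 0.0187
```

View pics/top0.png

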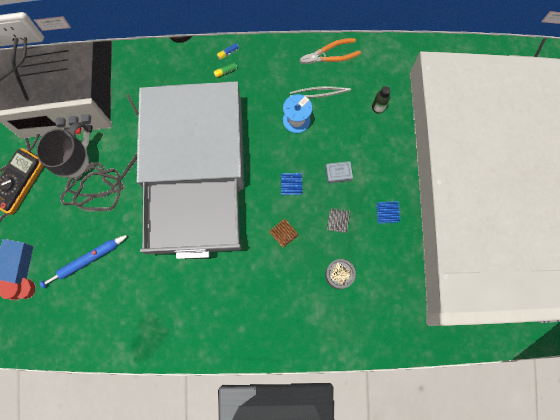

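View pics/side0.png

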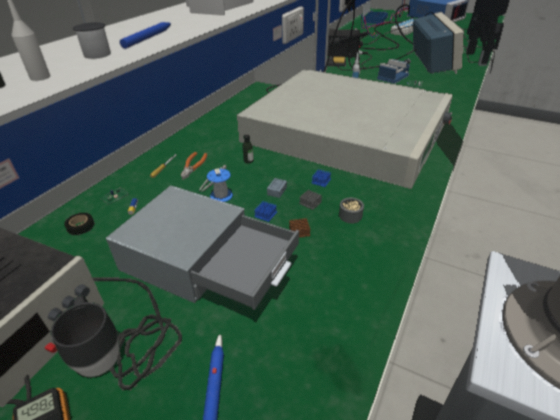

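Top view: grey heatsink at about (339,220), drawer tray about (145–240, 180–250), pull lip at (192,254). Measuring on enlarged crops.

```bash
cat > b.py <<'E'
from h import *
c=load('top'); f=c['frame']; g=f[:,:,::-1]
a=cv2.resize(g[195:245,310:370],None,fx=6.6,fy=8,interpolation=cv2.INTER_CUBIC)
a=cv2.resize(g[195:245,310:370],(480,400),interpolation=cv2.INTER_CUBIC)
b=cv2.resize(g[165:270,130:255],(476,400),interpolation=cv2.INTER_CUBIC)
s=load('side')
d=cv2.resize(s['frame'][:,:,::-1][175:225,280:340],(480,400),interpolation=cv2.INTER_CUBIC)
cv2.imwrite('pics/crop.png',cv2.resize(np.hstack([a,b]),(797,333)))
hsv=cv2.cvtColor(f,cv2.COLOR_RGB2HSV)
r=f[205:236,323:355].astype(int); m=(r[:,:,1]-np.maximum(r[:,:,0],r[:,:,2])<15).astype(np.uint8)
m=cv2.morphologyEx(m,cv2.MORPH_CLOSE,np.ones((3,3)))
ct=max(cv2.findContours(m,0,2)[0],key=cv2.contourArea)
bx=cv2.boxPoints(cv2.minAreaRect(ct))+[323,205]
print(bx); P=pix2plane(c,bx,0.02); print(P.round(4), P.mean(0), [np.linalg.norm(P[i]-P[i-1]) for i in range(4)])
for i in range(2): v=P[i+1]-P[i]; print(np.degrees(np.arctan2(v[1],v[0])))
r=s['frame'][185:212,292:330].astype(int); 
m=(r[:,:,1]-np.maximum(r[:,:,0],r[:,:,2])<8).astype(np.uint8); print('\n'.join(''.join('#' if v else '.' for v in q) for q in m))
E
python3 b.py
```

```text
[[326.80000019 229.39999962]
 [329.84000111 208.12000036]
 [349.58000183 210.94000053]
 [346.54000092 232.21999931]]
[[ 0.5343 -0.111   0.02  ]
 [ 0.5753 -0.1187  0.02  ]
 [ 0.5688 -0.1562  0.02  ]
 [ 0.5278 -0.1481  0.02  ]] [ 0.55154111 -0.13352743  0.02      ] [np.float64(0.037684228025827736), np.float64(0.041741842088243886), np.float64(0.038050754391532805), np.float64(0.04176013029093099)]
-10.647953368500158
-99.78762685829761
.........................##########...
.............................#####....
................................#.....
......................................
......................................
......................................
................##....................
...............#####..................
.............###########..............
............#############.............
..........##################..........
.........####################.........
.........####################.........
.........####################.........
.........####################.........
.........####################.........
.........###################..........
.........###################..........
.........##################...........
...........###############............
.............############.............
...............#########..............
.................######...............
...................##.................
......................................
......................................
......................................
```

View pics/crop.png

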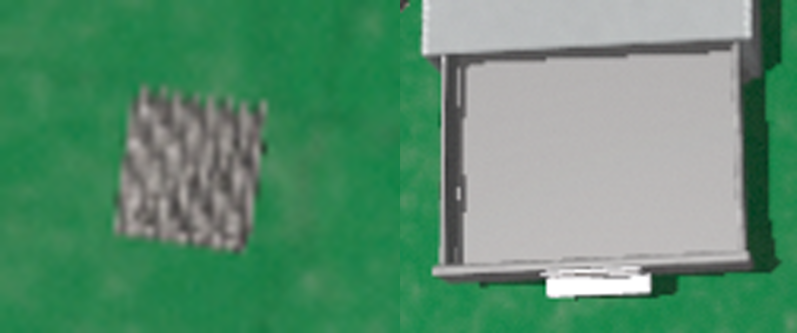

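Crop left: the grey heatsink, fins running up and slightly right, centre about (0.552,-0.134) with fins at -10°. Crop right: open drawer, front's outer edge running from (434,274) to (748,265), nothing in it.

Call:
carry_out(
  targets=[0,18.1,33.7,0,-2.6,0,18.1,33.7,0,-2.6,0,18.1,33.7,0,-2.6,0,18.1,33.7,0,-2.6,0,18.1,33.7,0,-2.6,0,18.1,33.7,0,-2.6,0,18.1,33.7,0,-2.6,0,18.1,33.7,0,-2.6,0,18.1,33.7,0,-2.6,0,18.1,33.7,0,-2.6,0,18.1,33.7,0,-2.6,0,18.1,33.7,0,-2.6,0,18.1,33.7,-20,-2.6,0,18.1,33.7,-20,-2.6,0,0,0,-20,0,0,0,0,0,0,0,0,0,0,0],
  newtons=40,
)

```text
t: 1.9
eef_pos: [0.5513, -0.1346, 0.1713]
tool_rot: [0.0, 0.996, -0.089, -0.001]
contact_force: [0.2, -0.1, -0.0]
gripper_width: 0.998
grasp_force: 0.0
```

```bash
cat > c.py <<'E'
from h import *
c=load('wrist'); f=c['frame']; cv2.imwrite('pics/w1.png',f[:,:,::-1]); o=c['o']; print(o['t'],o['eef_pos'],o['tool_rot'],o['gripper_width'])
a=2*np.degrees(np.arctan2(o['tool_rot'][2],o['tool_rot'][1]));print('tool y dir',a-90)
print('hs expected px',proj(c,[[.5515,-.1335,.02]]))
cv2.imwrite('pics/x.png',f)
c=load('top')
cr=lambda u,v:(130+(u-400)/3.175-.5,165+v/3.171-.5)
for nm,pts,z in [('front top',[(434,271),(748,262)],.082),('unit top',[(423,55),(750,40)],.088),('wall inner R floor',[(728,50),(743,255)],.05),('wall outerR top',[(738,42),(748,255)],.077)]:
    P=pix2plane(c,[cr(*p) for p in pts],z); v=P[1]-P[0]; print(nm,P.round(4).tolist(),P.mean(0).round(4),np.linalg.norm(v),np.degrees(np.arctan2(v[1],v[0])))
E
python3 c.py
```

```text
1.9 [ 0.55128399 -0.1345757   0.17134658] [ 2.73065462e-04  9.96023148e-01 -8.90929886e-02 -5.03946764e-04] 0.9980064075094984
tool y dir -100.2228607822438
hs expected px [[276.89927907 197.16888374]]
front top [[0.4935, 0.226, 0.082], [0.4952, 0.0501, 0.082]] [0.4943 0.138  0.082 ] 0.17593056289751086 -89.47110774277351
unit top [[0.6174, 0.2353, 0.088], [0.6208, 0.0475, 0.088]] [0.6191 0.1414 0.088 ] 0.18785196910937496 -88.94470136402944
wall inner R floor [[0.6264, 0.0633, 0.05], [0.5042, 0.0553, 0.05]] [0.5653 0.0593 0.05  ] 0.12247930311859459 -176.25308033978814
wall outerR top [[0.6231, 0.0552, 0.077], [0.4998, 0.0504, 0.077]] [0.5615 0.0528 0.077 ] 0.12335561593796861 -177.77177591960208
```

View pics/w1.png

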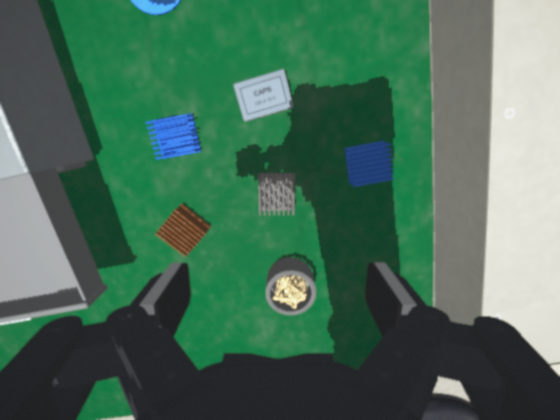

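Wrist view: grey heatsink at (277,195), as predicted (277,197), aligned with the fingers; neighbours clear. Descend, grip, and lift.

Call:
carry_out(
  targets=[0,0,1,-30,0,0,0,0,-30,0,0,0,0,-30,0,0,0,0,-30,0,0,0,0,-25,0,0,0,0,-15,0,0,0,0,-7,0,0,0,0,0,0,0,0,0,0,0,255,0,0,0,0,255,0,0,0,0,255,0,0,0,0,255,0,0,0,0,255,0,0,0,0,255,0,0,0,0,255,0,0,0,0,255,0,0,0,0],
  newtons=40,
)

```text
t: 3.7
eef_pos: [0.5522, -0.1327, 0.0049]
tool_rot: [0.0, 0.996, -0.089, 0.0]
contact_force: [-0.2, -0.1, 6.3]
gripper_width: 0.408
grasp_force: 40.8
```

Call:
carry_out(
  targets=[255,0,0,5,0,255,0,0,15,0,255,0,0,30,0,255,0,0,30,0,255,0,0,35,0,255,0,0,30,0,255,0,0,0,0,255,0,0,0,0],
)

```text
t: 4.5
eef_pos: [0.552, -0.1328, 0.1506]
tool_rot: [0.0, 0.996, -0.089, 0.001]
contact_force: [-0.1, -0.6, -0.8]
gripper_width: 0.408
grasp_force: 40.2
```

```bash
cat > d.py <<'E'
from h import *
c=load('wrist'); f=c['frame']; o=c['o']; print(o['t'],o['eef_pos'],o['contact_force'],o['gripper_width'],o['grasp_force'])
s=load('side'); u,v=proj(s,[o['eef_pos']])[0].astype(int); print(u,v)
t=load('top')['frame'][150:290,120:260]
im=[cv2.resize(q,(w,300),interpolation=cv2.INTER_CUBIC) for q,w in [(f,399),(s['frame'][max(v-60,0):v+60,max(u-80,0):u+80],399)]]
A=np.hstack(im); B=cv2.resize(t,(300,300),interpolation=cv2.INTER_CUBIC)
B=np.hstack([B,np.zeros((300,498,3),np.uint8)])
cv2.imwrite('pics/held.png',np.vstack([A,B])[:,:,::-1])
E
python3 d.py
```

```text
4.5 [ 0.55204459 -0.13281424  0.15060029] [-0.0745281  -0.56572362 -0.78811944] 0.4080442704517032 40.18848538398743
312 149
```

View pics/held.png

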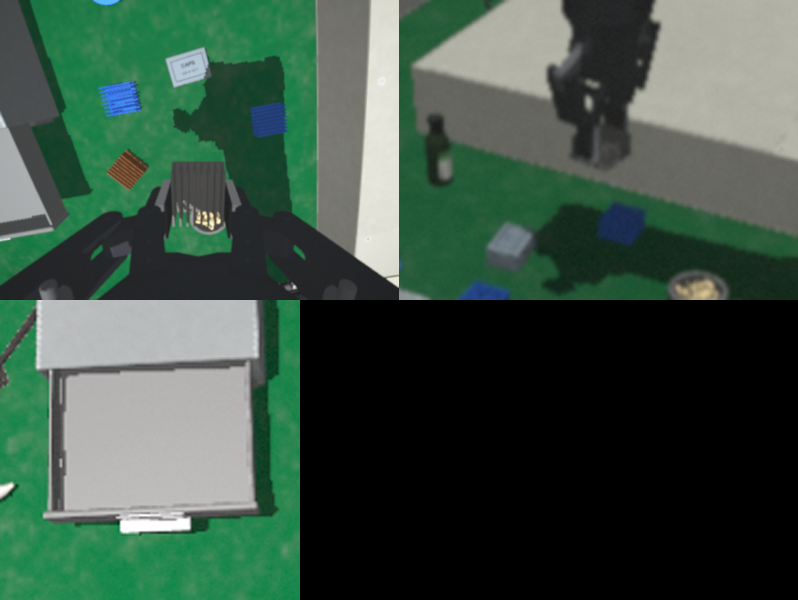

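Heatsink is held level between the fingers (wrist view, block at about (200,195) of the panel); drawer is empty. Carry over the drawer.

Call:
carry_out(
  targets=[255,0,20,0,1.4,255,0,34,0,1.4,255,0,34,0,1.4,255,0,34,0,1.4,255,0,34,0,1.4,255,0,34,0,1.4,255,0,34,0,1.4,255,0,34,0,1.4,255,0,14,0,0,255,0,0,0,0,255,0,0,0,0],
)

```text
t: 5.75
eef_pos: [0.5513, 0.1383, 0.1487]
tool_rot: [0.001, 1.0, 0.009, -0.001]
contact_force: [0.5, -0.1, -0.6]
gripper_width: 0.405
grasp_force: 40.2
```

```bash
cat > e.py <<'E'
from h import *
c=load('wrist'); f=c['frame'].copy(); o=c['o']; print(o['t'],o['eef_pos'],o['contact_force'],o['gripper_width'],o['grasp_force'])
a=np.radians(1.2); X=np.array([np.cos(a),np.sin(a),0]); Y=np.array([-np.sin(a),np.cos(a),0]); F=np.array([.494,.1382,0])
def mark(x,y,z): return F+X*x+Y*y+np.array([0,0,z])
def draw(c,f):
    for P in [[(0,-.089,.082),(0,.089,.082)],[(.006,-.083,.05),(.172,-.083,.05)],[(.006,.083,.05),(.172,.083,.05)],[(.125+.005,-.095,.088),(.13,.095,.088)]]:
        q=proj(c,[mark(*p) for p in P]); print(q.round(1).tolist())
        cv2.line(f,*[tuple(int(v) for v in r) for r in q.round()],(255,0,0),1)
draw(c,f); cv2.imwrite('pics/w2.png',f[:,:,::-1])
E
python3 e.py
```

```text
5.75 [0.55134727 0.13826042 0.14871305] [ 0.49364165 -0.12248326 -0.61097687] 0.4050971827674834 40.20914554595947
[[387.8, 291.8], [165.9, 292.8]]
[[369.4, 266.7], [387.4, 64.1]]
[[184.3, 267.5], [164.0, 65.2]]
[[419.8, 123.0], [131.9, 124.4]]
```

View pics/w2.png

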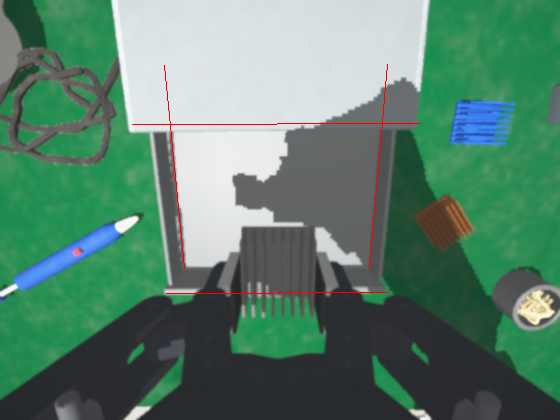

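Wrist view: the predicted drawer outline (red) agrees with the tray within 3 px; heatsink at (278,270) is over its centre line. Lower.

Call:
carry_out(
  targets=[255,0.5,0,-25,0,255,0,0,-30,0,255,0,0,-20,0,255,0,0,-10,0,255,0,0,-3,0,255,0,0,-2,0,255,0,0,-1,0,255,0,0,-1,0,255,0,0,-1,0,255,0,0,0,0],
)

```text
t: 6.8
eef_pos: [0.5524, 0.1394, 0.0566]
tool_rot: [-0.0, 1.0, 0.009, 0.0]
contact_force: [0.0, -0.9, -1.0]
gripper_width: 0.405
grasp_force: 40.2
```

Call:
carry_out(
  targets=[255,0,0,-1,0,255,0,0,-0.5,0,255,0,0,0,0,255,0,0,0,0],
)

```text
t: 7.2
eef_pos: [0.5523, 0.1393, 0.0549]
tool_rot: [-0.0, 1.0, 0.009, 0.0]
contact_force: [-0.3, -0.4, 2.2]
gripper_width: 0.405
grasp_force: 40.4
```

Touching the floor. Release and rise.

Call:
carry_out(
  targets=[120,0,0,0,0,80,0,0,0,0,60,0,0,0,0,60,0,0,0,0,60,0,0,0,0,60,0,0,10,0,60,0,0,20,0,60,0,0,30,0,60,0,0,40,0,60,0,0,40,0,60,0,0,0,0],
)

```text
t: 8.3
eef_pos: [0.5557, 0.1406, 0.2015]
tool_rot: [-0.002, 1.0, 0.009, 0.005]
contact_force: [0.7, -0.3, -0.1]
gripper_width: 0.764
grasp_force: 0.0
```

```bash
sed -i 's#pics/w2#pics/w3#' e.py; cat >> e.py <<'E'
s=load('side')['frame'][160:320,180:340]
cv2.imwrite('pics/w3.png',np.hstack([cv2.resize(f,(420,315)),cv2.resize(s,(315,315),interpolation=cv2.INTER_CUBIC)])[:,:,::-1])
E
python3 e.py
```

```text
8.3 [0.55572691 0.14061805 0.20149765] [ 0.68210739 -0.25362527 -0.06489738] 0.7640951345189618 0.0
[[371.4, 268.3], [188.4, 268.8]]
[[357.5, 249.5], [369.5, 82.1]]
[[202.0, 249.9], [189.2, 83.0]]
[[393.3, 129.8], [165.9, 130.8]]
```

View pics/w3.png

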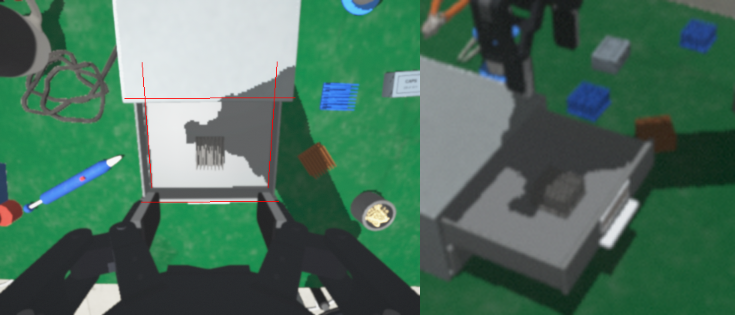

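Heatsink stands fins up in the middle of the tray (panel (210,153)), released. Go in front of the drawer with fingers shut.

Call:
carry_out(
  targets=[255,-15,-0.5,0,0,255,-30,-0.5,0,0,255,-30,-0.5,0,0,255,-25,-0.5,0,0,255,-6,0,0,0,255,0,0,-20,0,255,0,0,-35,0,255,0,0,-35,0,255,0,0,-30,0,255,0,0,-15,0,255,0,0,0,0,255,0,0,0,0],
  newtons=20,
)

```text
t: 9.6
eef_pos: [0.4464, 0.1373, 0.0596]
tool_rot: [0.0, 1.0, 0.009, -0.0]
contact_force: [-0.9, -0.1, -0.2]
gripper_width: 0.003
grasp_force: 0.0
```

Call:
carry_out(
  targets=[255,5,0,4,0,255,5,0,0,0,255,5,0,0,0,255,4,0,0,0,255,4,0,0,0,255,4,0,0,0,255,4,0,0,0,255,4,0,0,0,255,5,0.2,0,0,255,6,0.2,0,0,255,7,0.2,0,0,255,8,0.2,0,0,255,8,0.2,0,0,255,8,0.2,0,0,255,8,0.2,0,0,255,8,0.2,0,0,255,8,0.2,0,0,255,6,0.2,0,0,255,4,0,0,0,255,0,0,0,0],
)

```text
t: 11.6
eef_pos: [0.5583, 0.1394, 0.064]
tool_rot: [-0.0, 1.0, 0.009, 0.001]
contact_force: [-0.9, -0.0, 0.5]
gripper_width: -0.002
grasp_force: 0.0
```

```bash
cat > g.py <<'E'
from h import *
import sys
c=load('wrist'); f=c['frame']; o=c['o']; print(o['t'],o['eef_pos'],o['contact_force'])
t=load('top')['frame'][70:280,110:270]
cv2.imwrite(f'pics/{sys.argv[1]}.png',np.hstack([cv2.resize(f,(400,300)),cv2.resize(t,(229,300),interpolation=cv2.INTER_CUBIC)])[:,:,::-1])
E
python3 g.py p1
```

```text
11.6 [0.55825308 0.13942378 0.06395099] [-0.93969444 -0.03965613  0.45558552]
```

View pics/p1.png

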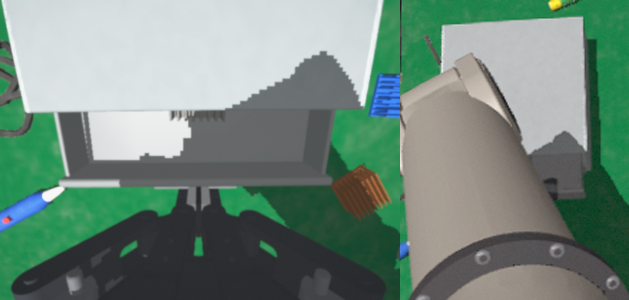

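Drawer moves in cleanly, heatsink still upright under the unit's edge at (197,115). Continue.

Call:
carry_out(
  targets=[255,4,0.1,0,0,255,5,0.1,0,0,255,5,0.1,0,0,255,5,0.1,0,0,255,5,0.1,0,0,255,4,0.1,0,0,255,3,0,0,0,255,2,0,0,0,255,1,0,0,0,255,1,0,0,0,255,0,0,0,0],
)

```text
t: 12.8
eef_pos: [0.5923, 0.1398, 0.0638]
tool_rot: [0.0, 1.0, 0.009, 0.0]
contact_force: [-1.2, 1.3, 0.0]
gripper_width: -0.003
grasp_force: 0.5
```

Call:
carry_out(
  targets=[255,1,0,0,0,255,1,0,0,0,255,1,0,0,0,255,1,0,0,0,255,0,0,0,0],
)

```text
t: 13.3
eef_pos: [0.5964, 0.1399, 0.0638]
tool_rot: [0.0, 1.0, 0.009, 0.0]
contact_force: [-1.0, 0.2, -1.0]
gripper_width: -0.001
grasp_force: 0.5
```

Call:
carry_out(
  targets=[255,1,0,0,0,255,1,0,0,0,255,1,0,0,0,255,0,0,0,0],
)

```text
t: 13.7
eef_pos: [0.5995, 0.1398, 0.0638]
tool_rot: [0.0, 1.0, 0.009, 0.0]
contact_force: [-1.8, 1.2, -0.9]
gripper_width: -0.002
grasp_force: 0.5
```

Call:
carry_out(
  targets=[255,1,0,0,0,255,1,0,0,0,255,0,0,0,0],
)

```text
t: 14.0
eef_pos: [0.6015, 0.1399, 0.0638]
tool_rot: [-0.0, 1.0, 0.009, 0.0]
contact_force: [-1.4, -0.4, -0.5]
gripper_width: -0.001
grasp_force: 0.5
```

Call:
carry_out(
  targets=[255,1,0,0,0,255,1,0,0,0,255,0,0,0,0],
)

```text
t: 14.3
eef_pos: [0.603, 0.1399, 0.0638]
tool_rot: [0.0, 1.0, 0.009, -0.0]
contact_force: [-3.5, 0.7, 1.5]
gripper_width: -0.001
grasp_force: 1.5
```

Call:
carry_out(
  targets=[255,0.7,0,0,0,255,0,0,0,0],
)

```text
t: 14.5
eef_pos: [0.603, 0.1399, 0.0638]
tool_rot: [0.0, 1.0, 0.009, -0.001]
contact_force: [-5.2, 0.4, 3.7]
gripper_width: -0.002
grasp_force: 2.8
```

Call:
carry_out(
  targets=[255,1,0,0,0,255,1,0,0,0,255,0,0,0,0],
)

```text
t: 14.8
eef_pos: [0.603, 0.1399, 0.0637]
tool_rot: [0.001, 1.0, 0.009, -0.003]
contact_force: [-11.3, -0.8, 9.8]
gripper_width: 0.003
grasp_force: 5.9
```

Call:
carry_out(
  targets=[255,-3,0,0,0,255,-8,0,0,0,255,-20,0,0,0,255,-30,0,0,0,255,-30,0,0,0,255,-30,0,0,0,255,0,0,30,0,255,0,-30,30,0,255,0,-50,20,0,255,0,-50,0,0,255,0,-50,0,0,255,0,-50,0,0,255,0,0,0,0,255,0,0,0,0],
)

```text
t: 16.2
eef_pos: [0.485, -0.0881, 0.1426]
tool_rot: [0.0, 1.0, 0.007, 0.001]
contact_force: [0.8, 0.4, 0.3]
gripper_width: -0.001
grasp_force: 0.0
```

```bash
cat > k.py <<'E'
from h import *
o=bot.get_obs(); print(o['t'],o['eef_pos'],o['contact_force'])
t=load('top')['frame'][70:270,120:260]; s=load('side')['frame'][170:310,95:305]
cv2.imwrite('pics/end.png',np.hstack([cv2.resize(t,(280,400),interpolation=cv2.INTER_CUBIC),cv2.resize(s,(510,400),interpolation=cv2.INTER_CUBIC)])[:,:,::-1])
E
python3 k.py
```

```text
16.2 [ 0.48500326 -0.08812982  0.14257578] [0.75140211 0.44054005 0.29015197]
```

View pics/end.png

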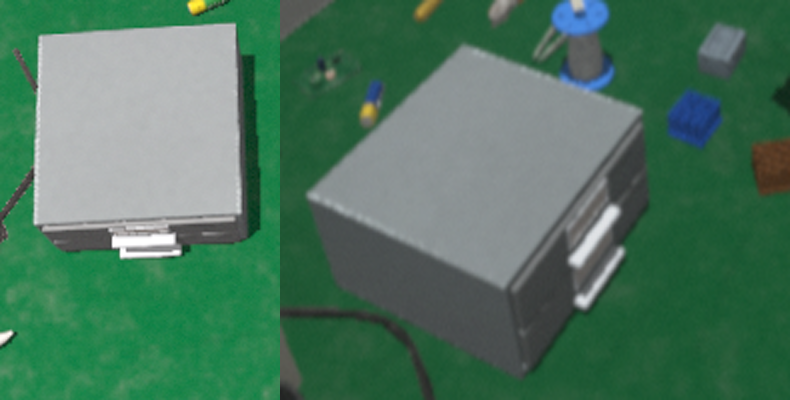

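The drawer front is flush with the lower one (panel (145,235)), so it is fully shut; the arm is clear.

```bash
python3 -c "from station import bot; print(bot.hand_in())"
```

```text
the job is handed in; nothing more can be done
None
```

The heatsink was set down in the drawer on its base with the fins up and released, then the drawer was pushed to its stop; the final pictures show it fully shut, and the job was handed in at about 16 s of the 48 s allowed, with no verdict returned.

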